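# Rock the angle gauge on the sprung stud until its pointer settles on the mark

### The arm

A 6-joint arm with a two-finger parallel gripper is mounted at the origin on a cart in front of the work surface, level with it; the furniture and walls round the work are solid. World frame = base frame: x ahead of the robot, y to its left, z up, the work surface at z = 0. Lengths are in mm, angles in rad, forces in N, time in s.
With the tool pointing down it reaches from about 300 to 775 mm from the base axis. Payload 14.6 kg.
Tool frame: the origin (TCP) lies between the finger pads; the fingertips stand 25 mm ahead of it and the grasp point (between the pads) lies 6 mm ahead of it; z points along the fingers, x is the direction in which the jaws open and shut, and the axes are right-handed (so a half turn about z gives the same grasp; the last joint's range is limited). The gripper opens to 94 mm and grips with 3 to 60 N. Pads are 16 mm wide; open, the fingers measure 119 mm over their backs; the gripper's body (75 mm by 177 mm) begins 78 mm behind the grasp point.
Start: joints at [-1.321, 0.3, 1.521, -0, 1.321, -0.067], TCP at [171.333, -522.623, 230.446] pointing down, gripper open.
Joint ranges: [-3.03, 3.03], [-0.79, 2.21], [0.23, 2.52], [-1.04, 4.18], [0, 3.07], [-2.55, 2.55]. Speed limits (rad/s): [2.22, 2.22, 2.57, 3.14, 3.14, 3.14].

### API

Orientations are given as [roll, pitch, yaw] about the fixed x, y, z axes, in that order (R = Rz(yaw) Ry(pitch) Rx(roll)).
In Python, from cell import manip gives the robot as it stands.
- The arm moves only by the tool apply_moves, never from a script. Its argument "series" is a list of rows, each a list of 3 entries, a list of its own where there are three numbers: the shift along the world's x, y, z in cm, then the turn, a rotation vector about the world's x, y, z in rad, then the opening in per cent of the stroke, from 0 (shut) to 100 (fully open). A call has exactly 10 rows; each row is the pose to reach, as a shift and turn from the pose commanded when the call began; what a row does not reach only later rows make up. A row lasts 1/8 s, in which the tool goes at most 62.5 mm and 10.7 degrees, less where a joint would pass 70% of its speed; a pose out of reach is approached as far as the arm can. A call with a gripper value outside its range is refused whole. The fingers move at their own pace and stop on an object; "grip_force" is the grip in N (left out, the last holds). Time passes only in rows, so rows that repeat a pose let the fingers close, or fill a call up. It gives the time, the measured TCP pose, the force and the opening at its end, in the units of the state.
- manip.read_state(): the state, without advancing time (a new reading comes with each control period).
- manip.camera(name): name is "scene" or "top" or "wrist"; returns (picture, depth): 480x640x3 uint8, red, green, blue; 480x640 float32, mm along the optical axis (not along the pixel's ray), 0 where there is no reading.
- manip.camera_info(name): a dict with "intrinsics" (3x3 intrinsics, pixels), "dist" ([k1, k2, p1, p2, k3] as OpenCV has them; the pictures are not rectified), "extrinsics" (4x4, takes a point from world to camera coordinates); the wrist camera has in their place "hand_eye" (4x4, takes a point from camera to tool coordinates, whose origin is the TCP and whose axes are the tool frame's). Camera axes: x right, y down, z forward; pixel columns grow to the right and rows downward; lengths in mm; the calibration is good to about 2 mm. A picture is of the moment at which its call begins: read the wrist's pose just before it. camera_info takes no time and is no camera call.
- manip.sign_off(): hands the job in, once; it reports no verdict.
The state is a dict: "clock": time; "joints": joint angles; "qd": joint speeds; "effort": joint torques, N m; "eef_pos": TCP position; "eef_rot": TCP orientation; "wrist_force": force on the tool from outside, world axes, zero at the start; "moment": the same for the moment, N m; "finger_gap": finger opening in mm.
Only numpy, scipy, OpenCV 4.12 (cv2) and the standard library are available. Lean on these libraries where they do the work, as an engineer would, in place of code of your own. Each camera call takes 0.05 s, during which the arm holds its last target.

### The job

Try out the angle gauge on the domed test stud: pick the gauge up by its handle, stand it upright with the middle of its foot on the stud, pressing gently so that the stud sinks a few millimetres but does not bottom, and then rock it sideways there until its swinging pointer settles on the black index mark of the dial. Finish while still holding it in the gripper like that, pressed on the stud with the pointer at rest on the mark; leave the other things on the bench where they are.

Things in the scene. Friction and masses are not known exactly. Their poses are not given: they have to be found in the camera images.
- gauge_handle (a point): Centre of the gauge's handle: a black ribbed block on top, 18 mm thick (gauge x) by 24 mm wide (gauge y), grippable from 117 to 154 mm above the underside of the foot; this point is 135 mm above it. Axes of the gauge: -x out of the white dial face (roughly towards the robot at the start), y along the foot (to the left seen from the robot), z up from foot to handle.
- gauge_foot (a point): Middle of the flat underside of the gauge's foot; same axes as the gauge.
- pointer (a joint): Angle (rad) of the swinging pointer, a dark needle with brass bob hung from a pivot 80 mm above the foot's underside: 0 when it points straight to the foot, positive with its tip towards gauge +y. A damped pendulum, always plumb, settles in about 1 s: leaning the gauge's top to its +y (left seen from the robot) by an angle makes it read plus that angle. Cannot be touched.
- pointer_tip (a point): Tip of the pointer, 45 mm from its pivot; its z axis points from tip to pivot.
- mark (a joint): Angle (rad) of the index mark, zero and sense as the pointer's: 0.2 to 0.45, differing from start to start, then fixed. The mark is the one thick black bar, 5 x 10 mm, low on the white dial, left of the middle, just beyond the pointer's tip; the thin lines further out are a scale every 10 degrees.
- mark_tip (a point): Inner end of the index mark, 45 mm from the pointer's pivot; its z axis points from the mark to the pivot. The pointer is on the mark when the two tips meet.
- stud (a joint): How far the sprung stud is pressed down (m): 0 free, 0.012 bottomed. It starts to sink at about 2 N and needs 0.6 N more per mm.
- stud_top (a point): Top of the round steel stud (38 mm across, domed top with a radius of about 20 to 30 mm), 84 mm above the bench when free; it moves straight down. It stands 36 mm proud of a light wooden block 70 x 70 x 48 mm screwed to the bench.
- offcut: The wooden block (joist offcut) that carries the stud; origin at the centre of its underside, z up.
- gauge: The loose angle gauge, about 0.3 kg, standing upright on the bench: a round dial case 104 mm across, 24 mm thick, top at 112 mm, on a flat steel foot 40 mm (x) by 100 mm (y) by 12 mm, with the handle on top. Origin at the middle of the foot's underside; axes as told for its handle.
- spool: Bystander: spool of solder, 77 x 52 x 36 mm, loose; origin on its underside. Leave alone.
- bottle: Bystander: small dropper bottle with a pointed cap, 35 mm across, 94 mm tall, loose; origin on its underside. Leave alone.
Mind the look-alikes: they are no part of the job. What is meant by the gauge is not orange or pink, and is the larger of those in its own colour.

How it is judged:
By the outcome, as a careful person would: the job done as asked, in the order asked, and still so for the second after the job is handed in, while the arm keeps its last pose, push and grip.
It also fails if it takes over 45 s, if anything falls off the work surface, if the arm or the gripper's body presses on something with over 40 N, if the wrist force passes 120 N, or if a joint passes its speed limit or range.

## Working session

There is one attempt and no reset: what is moved stays moved. The work goes in short steps, Python scripts to look and compute and a tool call to move; the robot and the scene stay as the last step left them, time stands still between calls to the robot, and variables do not carry over. Pictures are saved under pics/ and viewed, and the job is handed in when it is done.

Besides the shell and the picture viewer there is one more tool, called after "Emit:" as name([rows], argument=value, ...), one row to a line, values as JSON. apply_moves: Moves the arm, as the interface text tells. Its arguments: {"type":"object","properties":{"series":{"type":"array","items":{"type":"array"}},"grip_force":{"type":"number"}},"required":["series"]}

```bash
ls; mkdir -p pics; python3 - <<'E'
from cell import manip
import cv2,numpy as np,json
print(manip.read_state())
for n in ("scene","top","wrist"):
    p,d=manip.camera(n); cv2.imwrite(f"pics/{n}0.png",p[:,:,::-1]); np.save(f"pics/{n}0_d.npy",d)
    i=manip.camera_info(n); print(n,{k:np.round(np.array(v),4).tolist() for k,v in i.items() if k in("intrinsics","dist","extrinsics","hand_eye")})
E
```

```text
pics
{'clock': 0.0, 'joints': array([-1.32061030e+00,  3.00448306e-01,  1.52160003e+00, -1.42374904e-05,
        1.32072330e+00, -6.65720790e-02]), 'qd': array([-0.00025021, -0.00122654,  0.00029435,  0.00051406, -0.00044632,
       -0.0001139 ]), 'effort': array([-4.21902223e-03, -5.31807446e+01, -3.52741277e+01,  7.06428546e-02,
        2.44482147e-02, -1.15730440e-04]), 'eef_pos': array([ 171.26524649, -522.39411306,  229.89080939]), 'eef_rot': array([-3.14152798e+00,  1.17728986e-03, -1.25403465e+00]), 'wrist_force': array([ 0.91820571,  0.15153726, -0.0337921 ]), 'moment': array([-0.03246494, -0.03506191, -0.05547396]), 'finger_gap': 93.64399174433119}
scene {'intrinsics': [[580.477, 0.0, 326.6986], [0.0, 580.477, 238.2467], [0.0, 0.0, 1.0]], 'dist': [-0.1139, 0.0, 0.0, 0.0, 0.0], 'extrinsics': [[-0.8848, -0.4656, 0.0172, 448.2632], [-0.3543, 0.6482, -0.674, 293.6349], [0.3027, -0.6025, -0.7385, 1405.9068], [0.0, 0.0, 0.0, 1.0]]}
top {'intrinsics': [[601.2341, 0.0, 324.7752], [0.0, 601.2341, 233.7048], [0.0, 0.0, 1.0]], 'dist': [-0.1869, 0.0, 0.0, 0.0, 0.0], 'extrinsics': [[0.0255, -0.9997, 0.0031, -62.4439], [-0.983, -0.0257, -0.1821, 530.4654], [0.1821, 0.0016, -0.9833, 1730.4368], [0.0, 0.0, 0.0, 1.0]]}
wrist {'intrinsics': [[397.2009, 0.0, 316.128], [0.0, 397.2009, 237.1593], [0.0, 0.0, 1.0]], 'dist': [-0.0891, 0.0, 0.0, 0.0, 0.0], 'hand_eye': [[1.0, 0.0003, -0.0016, 0.5058], [0.0, 0.9735, 0.2288, -66.4665], [0.0016, -0.2288, 0.9735, -154.0512], [0.0, 0.0, 0.0, 1.0]]}
```

View pics/scene0.png

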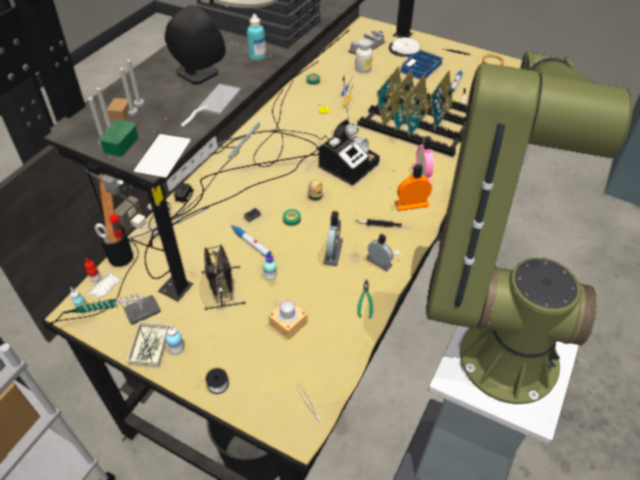

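View pics/top0.png

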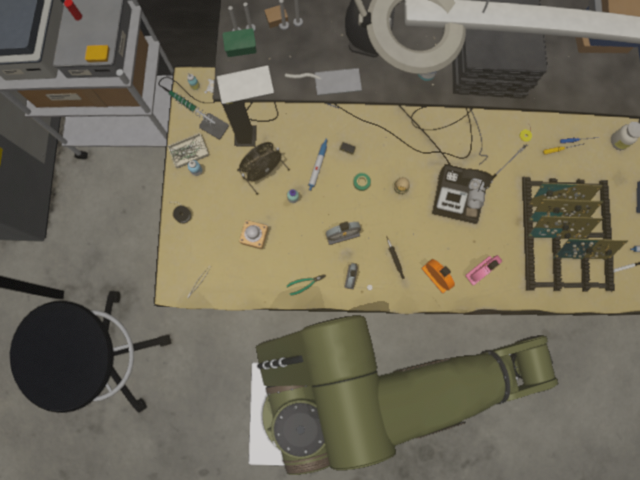

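View pics/wrist0.png

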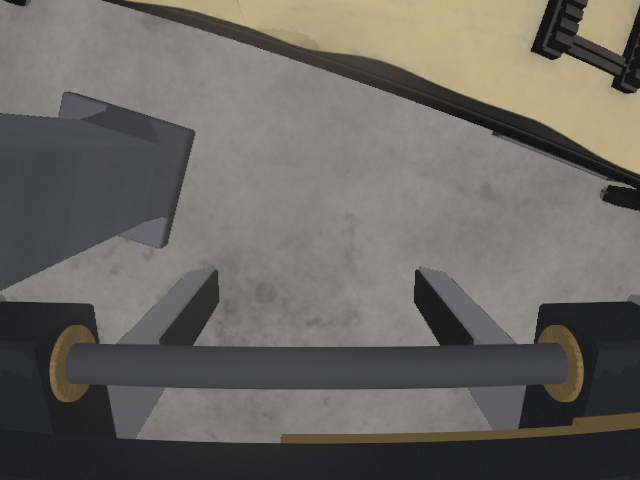

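Candidates in the top view are grey (343,232), small grey (352,275), orange (437,275) and pink (484,269). The gauge should be the larger grey one at (343,232), which is (334,240) in the scene view. I'll confirm that with an enlarged crop.

```bash
cat > h.py <<'E'
import cv2,numpy as np
from cell import manip
from scipy.spatial.transform import Rotation as Ro
def cam(n,state=None):
    i=manip.camera_info(n);K=np.array(i["intrinsics"]);D=np.array(i["dist"],float)
    if n=="wrist":
        T=np.eye(4);T[:3,:3]=Ro.from_euler("xyz",state["eef_rot"]).as_matrix();T[:3,3]=state["eef_pos"]
        C=T@np.array(i["hand_eye"])
    else: C=np.linalg.inv(np.array(i["extrinsics"]))
    return K,D,C
def ray(c,uv):
    K,D,C=c
    q=cv2.undistortPoints(np.array(uv,float).reshape(-1,1,2),K,D).reshape(-1,2)
    d=np.c_[q,np.ones(len(q))]@C[:3,:3].T
    return C[:3,3],d
def onz(c,uv,z):
    o,d=ray(c,uv); return o+d*((z-o[2])/d[:,2])[:,None]
def proj(c,P):
    K,D,C=c;E=np.linalg.inv(C)
    return cv2.projectPoints(np.array(P,float).reshape(-1,1,3),cv2.Rodrigues(E[:3,:3])[0],E[:3,3],K,D)[0].reshape(-1,2)
def cloud(c,d):
    K,D,C=c
    v,u=np.mgrid[:480,:640];q=cv2.undistortPoints(np.c_[u.ravel(),v.ravel()].astype(float).reshape(-1,1,2),K,D).reshape(-1,2)
    p=np.c_[q,np.ones(len(q))]*d.reshape(-1,1)
    return (p@C[:3,:3].T+C[:3,3]).reshape(480,640,3)
E
python3 - <<'E'
from h import *
a=cv2.imread("pics/top0.png")[205:300,225:365];b=cv2.imread("pics/scene0.png")[195:345,260:440]
cv2.imwrite("pics/crop0.png",np.hstack([cv2.resize(a,(442,300),interpolation=cv2.INTER_CUBIC),cv2.resize(b,(358,300),interpolation=cv2.INTER_CUBIC)]))
d=np.load("pics/top0_d.npy");P=cloud(cam("top"),d)
for n,(u0,u1,v0,v1) in dict(gauge=(322,368,215,248),small=(342,362,258,292),stud=(236,275,217,252)).items():
    q=P[v0:v1,u0:u1].reshape(-1,3);q=q[q[:,2]>20]
    print(n,len(q),q.min(0),q.max(0))
    for lo,hi in ((20,44),(44,60),(60,90),(90,118),(118,125),(125,160)):
        s=q[(q[:,2]>lo)&(q[:,2]<hi)]
        if len(s)>5:print(lo,hi,len(s),s.mean(0).round(1),np.degrees(cv2.minAreaRect(s[:,:2].astype(np.float32))[2]*np.pi/180).round(1),cv2.minAreaRect(s[:,:2].astype(np.float32)))
E
```

```text
gauge 434 [ 207.92157856 -151.86312147   20.09511143] [ 565.52721903  -49.28456033 1798.27920626]
20 44 67 [ 532.2 -105.9   30.3] 19.7 ((528.703125, -104.73420715332031), (14.494318008422852, 87.92555236816406), 19.676828384399414)
44 60 27 [ 532.7 -103.6   51.2] 17.5 ((532.362548828125, -103.42863464355469), (6.322368621826172, 89.70709228515625), 17.50698471069336)
60 90 79 [533.8 -94.   76.5] 17.8 ((539.496337890625, -101.63587951660156), (23.802715301513672, 103.04728698730469), 17.78040313720703)
90 118 177 [ 538.7 -100.8  103.4] 17.7 ((540.003173828125, -101.99491882324219), (25.263765335083008, 87.72280883789062), 17.670095443725586)
118 125 10 [536.6 -95.7 120.9] 88.3 ((535.3701171875, -102.72688293457031), (34.38370132446289, 16.828433990478516), 88.34713745117188)
125 160 69 [ 538.8 -101.1  149.2] 18.5 ((539.9256591796875, -101.16238403320312), (18.918479919433594, 23.138383865356445), 18.514097213745117)
small 161 [ 207.92157856 -141.96174426   24.62075046] [ 445.98741816  -51.62184848 1798.27920626]
44 60 14 [ 397.1 -122.8   52.7] 86.5 ((410.8190002441406, -123.92120361328125), (14.954978942871094, 71.39202117919922), 86.47318267822266)
60 90 109 [ 407.7 -128.3   73.3] 80.3 ((410.2177734375, -128.7044677734375), (17.272459030151367, 71.24153137207031), 80.25031280517578)
90 118 33 [ 410.3 -129.1  109.1] 85.4 ((411.223876953125, -129.59083557128906), (13.915069580078125, 16.924108505249023), 85.38541412353516)
stud 565 [207.92157856 -51.62184848  20.11784138] [ 569.88713626  204.28728519 1798.27920626]
20 44 185 [523.2 162.6  38.6] 75.3 ((529.0632934570312, 164.97784423828125), (69.81961822509766, 71.59661102294922), 75.32503509521484)
44 60 244 [526.4 162.7  48.2] 76.2 ((528.1262817382812, 164.62374877929688), (67.19966888427734, 69.25601196289062), 76.1954345703125)
60 90 129 [527.4 164.3  78.9] 49.6 ((528.71044921875, 164.59693908691406), (34.84026336669922, 35.819393157958984), 49.6400260925293)
```

View pics/crop0.png

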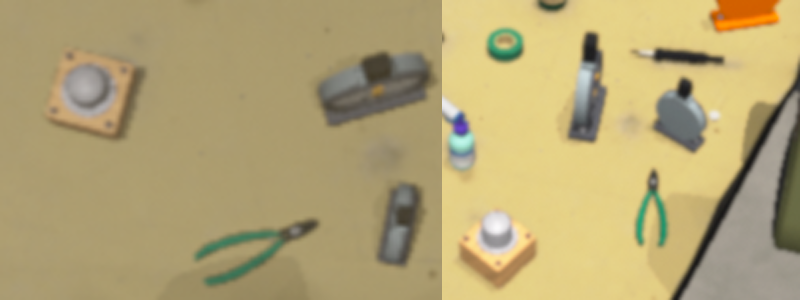

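The crop confirms it: the larger grey gauge is 104 mm across in the depth cloud, and the small one is about 71 mm. The gauge sits at about (540,-102) with yaw of about 17.8°, and the stud is at about (528,164). I'll grip across the gauge's y so the rocking moment is carried by the pad faces. The wrist camera goes on the dial side.

Emit:
apply_moves([
  [[2,2.5,1.5],[0,0,0.18],100],
  [[4.5,5,3],[0,0,0.36],100],
  [[7,7.5,5],[0,0,0.54],100],
  [[9.5,10,7],[0,0,0.72],100],
  [[12,12.5,8],[0,0,0.9],100],
  [[14.5,15,8],[0,0,1.08],100],
  [[17,18,8],[0,0,1.26],100],
  [[19,21,8],[0,0,1.44],100],
  [[21,24,8],[0,0,1.62],100],
  [[22,27,8],[0,0,1.8],100],
], grip_force=30)

```text
clock: 1.4
eef_pos: [391.9, -251.4, 310.2]
eef_rot: [-3.141, 0.0, 0.552]
wrist_force: [0.1, 1.1, 0.3]
finger_gap: 94.1
```

```bash
python3 - <<'E'
from h import *
s=manip.read_state();print(s["clock"],s["eef_pos"],s["eef_rot"],s["joints"])
psi=np.radians(17.8);gx=np.array([np.cos(psi),np.sin(psi),0]);gy=np.array([-gx[1],gx[0],0]);b=np.radians(52)
z=gx*np.cos(b)+np.array([0,0,-np.sin(b)]);x=gy;y=np.cross(z,x)
Rt=np.c_[x,y,z];R=Ro.from_euler("xyz",s["eef_rot"]).as_matrix()
rv=Ro.from_matrix(Rt@R.T).as_rotvec();print("rv",rv)
he=np.array(manip.camera_info("wrist")["hand_eye"])
G=np.array([540,-102,60])-12*gx
cl=Rt@he[:3,2]
tcp=G-300*cl-Rt@he[:3,3];print(tcp,(tcp-s["eef_pos"])/10)
E
```

```text
1.4 [ 391.92326656 -251.43377968  310.15471006] [-3.14102710e+00  1.11551108e-04  5.52414365e-01] [-6.49138938e-01  5.62846777e-02  1.62260423e+00  1.00661880e-04
  1.46327144e+00 -1.20156410e+00]
rv [-0.24717242 -0.6694424   1.27693301]
[ 445.62052218 -132.86066318  167.02869977] [  5.36972556  11.85731165 -14.31260103]
```

Emit:
apply_moves([
  [[0.5,1.5,-0.5],[-0.025,-0.067,0.128],100],
  [[1,3,-1],[-0.05,-0.134,0.256],100],
  [[1.5,4.5,-2],[-0.075,-0.2,0.384],100],
  [[2,6,-3],[-0.1,-0.268,0.51],100],
  [[2.5,7.5,-4.5],[-0.125,-0.335,0.64],100],
  [[3,9,-6],[-0.15,-0.4,0.766],100],
  [[3.5,10,-8],[-0.174,-0.47,0.894],100],
  [[4,11,-10],[-0.2,-0.536,1.02],100],
  [[4.7,11.5,-12],[-0.223,-0.603,1.15],100],
  [[5.3,11.8,-14],[-0.247,-0.67,1.277],100],
])

```text
clock: 2.65
eef_pos: [465.4, -78.9, 206.0]
eef_rot: [2.557, 0.021, 1.8]
wrist_force: [0.5, -0.6, 0.0]
finger_gap: 93.9
```

```bash
python3 - <<'E'
from h import *
s=manip.read_state();print(s["clock"],s["eef_pos"],s["eef_rot"],s["joints"])
p,d=manip.camera("wrist"); cv2.imwrite("pics/w1.png",p[:,:,::-1]);np.save("pics/w1_d.npy",d)
import pickle;pickle.dump(s,open("pics/w1_s.pkl","wb"))
E
```

```text
2.65 [465.40279925 -78.8596918  206.03177103] [2.55733127 0.02120957 1.80036939] [-0.41227734 -0.08837189  2.11279304  0.52051515  0.68865678 -2.55344122]
```

View pics/w1.png

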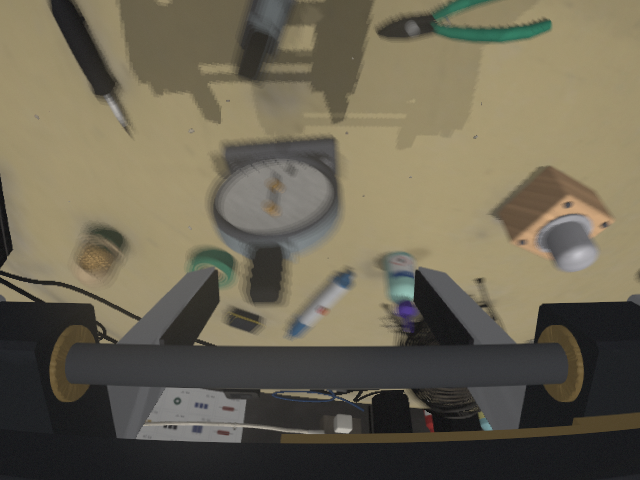

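The dial is in view at about (275,195), upside-down and blurred by motion. Joint 6 is at its range end, so I'll back off in yaw and settle for a sharp picture.

Emit:
apply_moves([
  [[0,0,0],[0,0,-0.1],100],
  [[0,0,0],[0,0,-0.2],100],
  [[0,0,0],[0,0,-0.3],100],
  [[0,0,0],[0,0,-0.3],100],
  [[0,0,0],[0,0,-0.3],100],
  [[0,0,0],[0,0,-0.3],100],
  [[0,0,0],[0,0,-0.3],100],
  [[0,0,0],[0,0,-0.3],100],
  [[0,0,0],[0,0,-0.3],100],
  [[0,0,0],[0,0,-0.3],100],
])

```text
clock: 3.95
eef_pos: [465.2, -79.2, 206.5]
eef_rot: [2.557, 0.021, 1.5]
wrist_force: [-0.6, -0.1, 0.5]
finger_gap: 94.2
```

```bash
cat > snap.py <<'E'
import sys,pickle
from h import *
n=sys.argv[1]
s=manip.read_state();print(s["clock"],s["eef_pos"].round(1),s["eef_rot"].round(4),s["joints"].round(3),s["wrist_force"].round(2),s["moment"].round(3),s["finger_gap"])
p,d=manip.camera("wrist"); cv2.imwrite(f"pics/{n}.png",p[:,:,::-1]);np.save(f"pics/{n}_d.npy",d)
pickle.dump(s,open(f"pics/{n}_s.pkl","wb"))
if len(sys.argv)>2:
    u0,u1,v0,v1=map(int,sys.argv[2:6]);c=p[v0:v1,u0:u1,::-1];f=min(800/(u1-u0),600/(v1-v0))
    cv2.imwrite(f"pics/{n}c.png",cv2.resize(c,None,fx=f,fy=f,interpolation=cv2.INTER_CUBIC))
E
python3 snap.py w2
```

```text
3.95 [465.2 -79.2 206.5] [2.5573 0.0209 1.5003] [-0.304 -0.12   2.139  0.211  0.557 -1.958] [-0.57 -0.13  0.46] [ 0.151  0.13  -0.004] 94.15288024122928
```

View pics/w2.png

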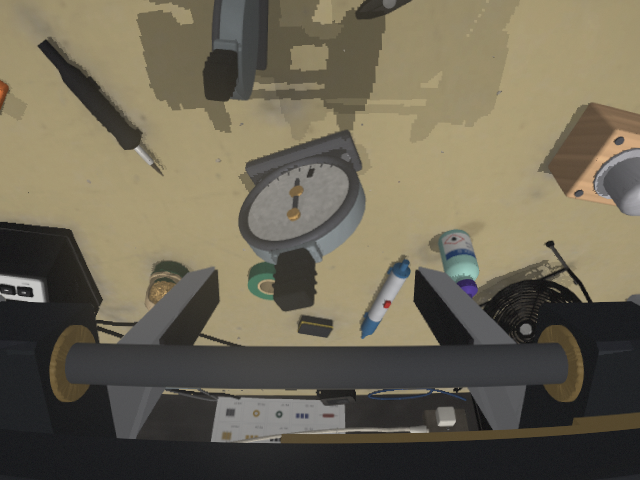

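```bash
python3 - <<'E'
from h import *
import pickle
s=pickle.load(open("pics/w2_s.pkl","rb"));c=cam("wrist",s)
im=cv2.imread("pics/w2.png");d=np.load("pics/w2_d.npy");P=cloud(c,d)
cr=cv2.resize(im[125:265,235:370],None,fx=4.2,fy=4.2,interpolation=cv2.INTER_CUBIC);cv2.imwrite("pics/w2c.png",cr)
# face plane
q=P[175:225,262:335].reshape(-1,3)
m=q.mean(0)
for _ in range(4):
    u,sv,vt=np.linalg.svd(q-q.mean(0),full_matrices=False);n=vt[2];r=(q-q.mean(0))@n;q=q[abs(r)<max(1,1.5*np.std(r))]
print("plane",q.mean(0),n,np.std(r),np.degrees(np.arctan2(n[1],n[0])))
# handle top
h=P[240:320,270:325].reshape(-1,3);h=h[(h[:,2]>150)&(h[:,2]<165)];print("handle top",len(h),h.mean(0),cv2.minAreaRect(h[:,:2].astype(np.float32)))
# foot
f=P[125:200,235:370].reshape(-1,3);f=f[(f[:,2]>8)&(f[:,2]<16)];print("foot",len(f),f.mean(0),cv2.minAreaRect(f[:,:2].astype(np.float32)))
b=P[100:130,400:500].reshape(-1,3);print("bench z",b[:,2].mean())
st=P[120:220,540:640].reshape(-1,3);st=st[(st[:,2]>70)&(st[:,2]<100)];print("stud",len(st),st.max(0),st.mean(0))
E
```

```text
plane [ 534.30555884 -101.64485074   59.15888197] [-0.95276311 -0.30371263  0.00104207] 0.3999959869342734 -162.3192607174767
handle top 641 [538.01428259 -99.9909875  152.90144431] ((540.2247924804688, -100.54488372802734), (18.42275047302246, 24.093795776367188), 16.176057815551758)
foot 1971 [527.52794076 -96.52314188  11.59098798] ((539.6950073242188, -100.79808044433594), (39.854434967041016, 99.28800964355469), 17.217016220092773)
bench z 1.1032226733277408
stud 689 [547.42884216 170.01503887  83.65406996] [528.72956791 153.92530622  77.40323329]
```

View pics/w2c.png

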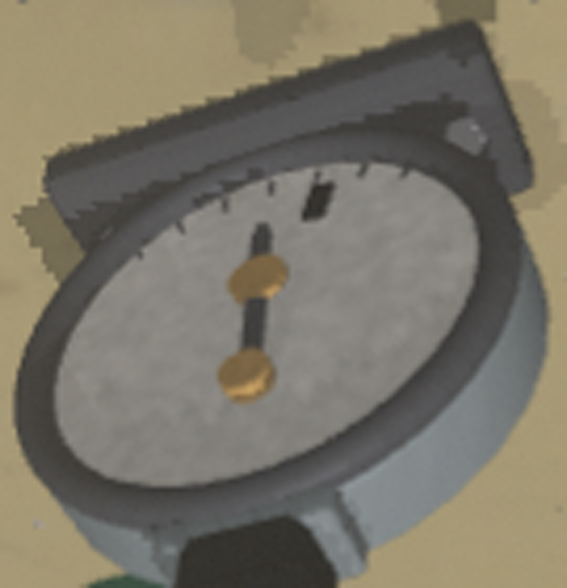

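```bash
python3 - <<'E'
from h import *
import pickle
s=pickle.load(open("pics/w2_s.pkl","rb"));c=cam("wrist",s)
im=cv2.imread("pics/w2.png")
psi=np.radians(17.6);gx=np.array([np.cos(psi),np.sin(psi),0]);gy=np.array([-gx[1],gx[0],0])
O=np.array([539.9,-100.8,0]);off=(np.array([534.3,-101.64,59])-O)@gx;print("off",off)
S=6
# grid y from +55..-55 , z 115..5
yy=np.linspace(55,-55,110*S+1);zz=np.linspace(115,5,110*S+1);Y,Z=np.meshgrid(yy,zz)
P=O+off*gx+Y[...,None]*gy+Z[...,None]*np.array([0,0,1])
uv=proj(c,P.reshape(-1,3)).reshape(*Y.shape,2).astype(np.float32)
r=cv2.remap(im,uv[...,0],uv[...,1],cv2.INTER_CUBIC)
g=cv2.cvtColor(r,cv2.COLOR_BGR2GRAY)
m=((g<75)&(Z>20)&(Z<60)&(abs(Y)<35)&((Y**2+(Z-80)**2)<57**2)).astype(np.uint8)
n,l,st,ce=cv2.connectedComponentsWithStats(m)
for i in range(1,n):
    if st[i,4]>60:
        k=l==i;y=Y[k].mean();z=Z[k].mean();print(st[i,4]/S**2,"y,z",y.round(2),z.round(2),"ang",np.arctan2(y,80-z).round(3),np.degrees(np.arctan2(y,80-z)).round(1),"r",np.hypot(y,80-z).round(1))
        if st[i,4]/S**2>20: print(cv2.minAreaRect(np.c_[Y[k],Z[k]].astype(np.float32)))
# white disc
wm=((g>115)&(Y**2+(Z-70)**2<50**2)).astype(np.uint8);cn=max(cv2.findContours(wm,0,2)[0],key=cv2.contourArea)
e=cv2.minEnclosingCircle(cn);print("disc",55-e[0][0]/S,115-e[0][1]/S,e[1]/S, cv2.fitEllipse(cn))
cv2.imwrite("pics/w2r.png",cv2.resize(r,(600,600)))
E
```

```text
off -5.5918584478709
21.944444444444443 y,z -1.68 56.98 ang -0.073 -4.2 r 23.1
((-1.6064414978027344, 56.804588317871094), (3.7953176498413086, 6.196010112762451), 2.385944128036499)
27.333333333333332 y,z -1.62 36.25 ang -0.037 -2.1 r 43.8
((-1.5833333730697632, 35.83333206176758), (8.999998092651367, 3.5), 90.0)
47.55555555555556 y,z 10.38 28.96 ang 0.201 11.5 r 52.1
((10.349376678466797, 29.079404830932617), (5.104671955108643, 10.061598777770996), 12.804279327392578)
disc -0.2513326009114607 59.532979329427086 43.838714599609375 ((337.3288879394531, 327.31005859375), (469.6646423339844, 527.2211303710938), 86.13504791259766)
```

View pics/w2r.png

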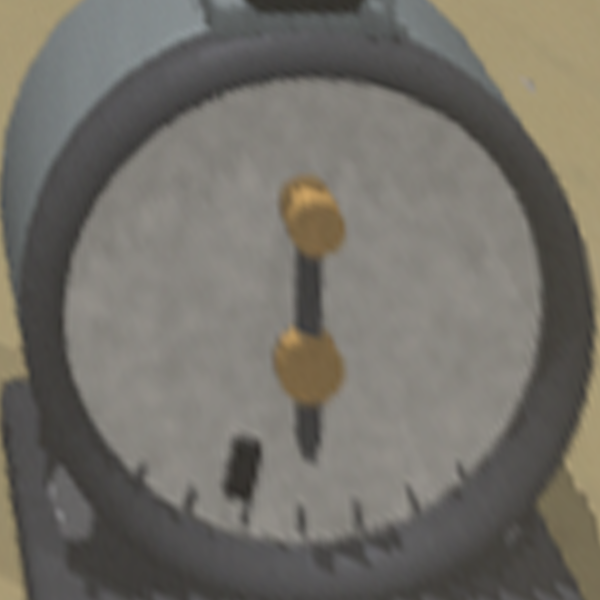

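The mark is the black bar at rectified pixel (242,467), which gives about 0.21 rad; its distance from the 0° and 10° ticks agrees. The pointer reads 0 with the gauge standing. Gauge centre is (539.9,-100.8) at yaw 17.6°. Next I'll straighten the tool above the handle.

```bash
python3 - <<'E'
from h import *
s=manip.read_state()
psi=np.radians(17.6);gx=np.array([np.cos(psi),np.sin(psi),0]);gy=np.array([-gx[1],gx[0],0])
Rt=np.c_[gy,gx,[0,0,-1]];R=Ro.from_euler("xyz",s["eef_rot"]).as_matrix()
print(Ro.from_matrix(Rt@R.T).as_rotvec(), (np.array([539.9,-100.8,215])-s["eef_pos"])/10)
E
```

```text
[-0.0491419   0.58585532  0.36069162] [ 7.46858881 -2.15903884  0.84767906]
```

Emit:
apply_moves([
  [[0.5,0,1],[-0.008,0.098,0.06],100],
  [[1,-0.4,2],[-0.016,0.195,0.12],100],
  [[2,-0.8,2.5],[-0.025,0.293,0.18],100],
  [[4,-1.2,2.5],[-0.033,0.39,0.24],100],
  [[5.5,-1.6,2.5],[-0.041,0.488,0.3],100],
  [[7,-2,2],[-0.049,0.586,0.361],100],
  [[7.47,-2.16,1.5],[-0.049,0.586,0.361],100],
  [[7.47,-2.16,0.85],[-0.049,0.586,0.361],100],
  [[7.47,-2.16,0.85],[-0.049,0.586,0.361],100],
  [[7.47,-2.16,0.85],[-0.049,0.586,0.361],100],
])

```text
clock: 5.25
eef_pos: [539.6, -100.8, 215.5]
eef_rot: [3.141, 0.0, 1.878]
wrist_force: [-0.5, -0.3, 0.5]
finger_gap: 94.3
```

```bash
python3 snap.py w3; python3 - <<'E'
from h import *
import pickle
s=pickle.load(open("pics/w3_s.pkl","rb"));c=cam("wrist",s)
d=np.load("pics/w3_d.npy");P=cloud(c,d).reshape(-1,3)
for lo,hi in ((146,160),(8,16)):
    k=(P[:,2]>lo)&(P[:,2]<hi)&(abs(P[:,0]-540)<60)&(abs(P[:,1]+101)<65);h=P[k]
    if len(h)>10:print(len(h),h.mean(0),cv2.minAreaRect(h[:,:2].astype(np.float32)))
print(Ro.from_euler("xyz",s["eef_rot"]).as_matrix()[:,0])
E
```

```text
5.25 [ 539.6 -100.8  215.5] [3.1406e+00 3.0000e-04 1.8777e+00] [-0.252  0.309  1.544  0.     1.287 -2.129] [-0.47 -0.33  0.49] [ 0.11  -0.146  0.018] 94.32597635233151
1312 [ 539.85880703 -100.72876173  153.16156032] ((540.6243286132812, -100.4810562133789), (17.860889434814453, 23.717082977294922), 18.214433670043945)
1293 [ 527.10468855 -105.11374578   11.75887627] ((528.3450317382812, -104.02810668945312), (13.219060897827148, 100.16529846191406), 17.508548736572266)
[-3.02145828e-01  9.53261681e-01 -2.55504637e-04]
```

View pics/w3.png

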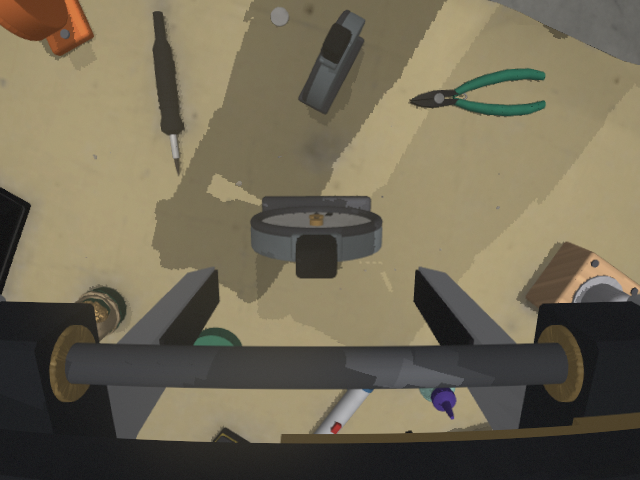

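The handle sits centred between the fingers at about (316,256). I'll descend and grip.

Emit:
apply_moves([
  [[0.05,0,-2],[0,0,0],100],
  [[0.05,0,-4.5],[0,0,0],100],
  [[0.05,0,-6.5],[0,0,0],80],
  [[0.05,0,-7.2],[0,0,0],60],
  [[0.05,0,-7.2],[0,0,0],30],
  [[0.05,0,-7.2],[0,0,0],10],
  [[0.05,0,-7.2],[0,0,0],10],
  [[0.05,0,-7.2],[0,0,0],10],
  [[0.05,0,-7.2],[0,0,0],10],
  [[0.05,0,-7.2],[0,0,0],10],
], grip_force=35)

```text
clock: 6.55
eef_pos: [540.4, -100.8, 143.1]
eef_rot: [-3.142, -0.0, 1.878]
wrist_force: [-1.0, 0.7, 0.8]
finger_gap: 23.7
```

```bash
python3 snap.py w4 230 400 150 330
```

```text
6.55 [ 540.4 -100.8  143.1] [-3.1415e+00 -3.0000e-04  1.8782e+00] [-0.251  0.386  1.619  0.     1.137 -2.129] [-0.99  0.74  0.81] [ 0.163 -0.103 -0.023] 23.670485205260256
```

View pics/w4c.png

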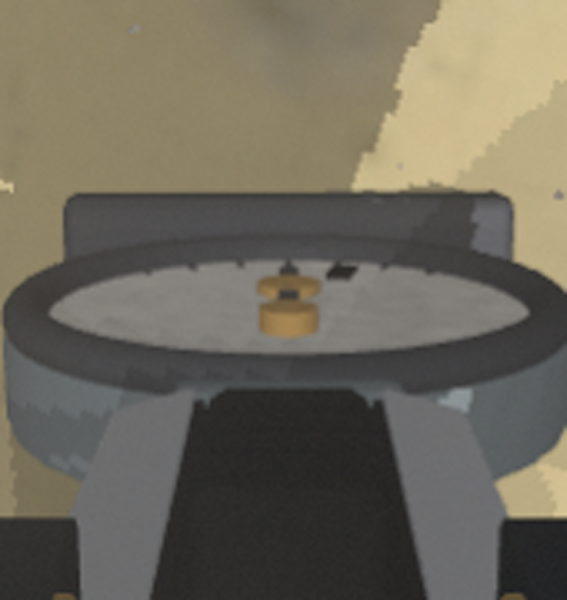

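The grip is good: gap 23.7 mm with the dial visible. I'll lift and carry, and check the stud position from the saved scene depth.

Emit:
apply_moves([
  [[0,0,2],[0,0,0],10],
  [[0,0,5],[0,0,0],10],
  [[0,0,8.5],[0,0,0],10],
  [[0,3,11],[0,0,0],10],
  [[-0.3,8,12],[0,0,0],10],
  [[-0.6,13,12],[0,0,0],10],
  [[-0.9,18,12],[0,0,0],10],
  [[-1.1,23,12],[0,0,0],10],
  [[-1.18,25.7,11],[0,0,0],10],
  [[-1.18,26.54,10.4],[0,0,0],10],
])

```text
clock: 7.85
eef_pos: [528.1, 165.8, 245.9]
eef_rot: [-3.14, -0.0, 1.88]
wrist_force: [1.4, 0.0, -4.1]
finger_gap: 23.7
```

```bash
python3 snap.py w5; python3 - <<'E'
from h import *
P=cloud(cam("scene"),np.load("pics/scene0_d.npy")).reshape(-1,3)
k=(abs(P[:,0]-528)<60)&(abs(P[:,1]-164)<60)
for lo,hi in ((53,88),(76,88),(44,52)):
    h=P[k&(P[:,2]>lo)&(P[:,2]<hi)];print(len(h),h.mean(0),h.max(0),cv2.minAreaRect(h[:,:2].astype(np.float32)))
P=cloud(cam("top"),np.load("pics/top0_d.npy")).reshape(-1,3)
k=(abs(P[:,0]-528)<60)&(abs(P[:,1]-164)<60)&(P[:,2]>74)&(P[:,2]<90);q=P[k]
# sphere fit
A=np.c_[2*q,np.ones(len(q))];x=np.linalg.lstsq(A,(q**2).sum(1),rcond=None)[0];print("sphere",x[:3],np.sqrt(x[3]+x[:3]@x[:3]),len(q))
p,d=manip.camera("scene");cv2.imwrite("pics/s5.png",cv2.resize(p[190:350,240:400,::-1],(600,600),interpolation=cv2.INTER_CUBIC))
E
```

```text
7.85 [528.1 165.8 245.9] [-3.1398e+00 -3.0000e-04  1.8801e+00] [ 0.238  0.297  1.488  0.     1.358 -1.642] [ 1.44  0.03 -4.12] [-0.008 -0.161 -0.017] 23.688821325353086
234 [524.27450152 177.073413    74.62649314] [546.91662976 204.12245949  87.88472631] ((527.9765014648438, 175.2666778564453), (50.852256774902344, 38.85249710083008), 78.22332000732422)
137 [526.33624452 173.40552955  80.87272948] [545.60653518 190.5564938   87.88472631] ((527.3855590820312, 172.60452270507812), (35.41206359863281, 33.180850982666016), 48.748661041259766)
295 [521.76721863 181.34820636  47.14466718] [565.2418911  210.35486594  51.98158142] ((526.1146850585938, 172.489990234375), (67.21170043945312, 70.4216079711914), 76.6443099975586)
sphere [528.2492367  164.86560429  75.64293887] 13.771028920040669 100
```

View pics/w5.png

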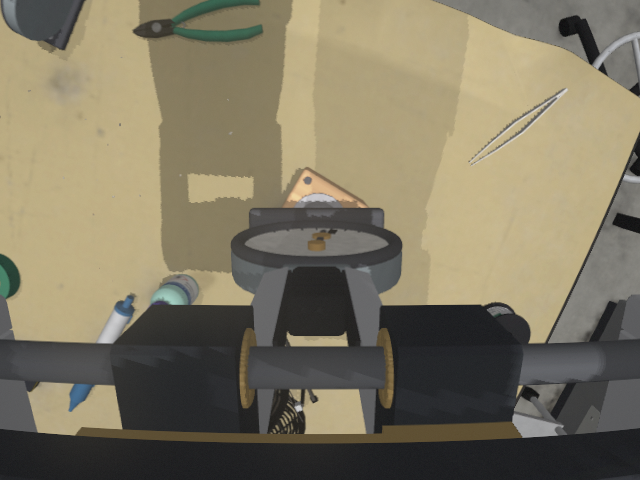

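View pics/s5.png

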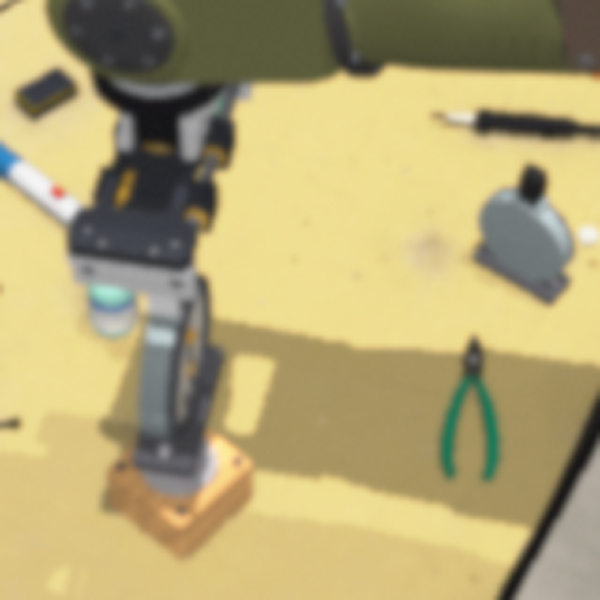

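The scene and top views disagree on the stud's y (172 against 164.6), so I'll arbitrate with the wrist pictures and with the gauge as a reference.

```bash
python3 - <<'E'
from h import *
import pickle
P=cloud(cam("scene"),np.load("pics/scene0_d.npy")).reshape(-1,3)
k=(abs(P[:,0]-540)<40)&(abs(P[:,1]+100)<40)&(P[:,2]>125)&(P[:,2]<165);q=P[k];print("scene handle",len(q),q.mean(0),cv2.minAreaRect(q[:,:2].astype(np.float32)))
# stud cylinder rays
for n in("w2","w3","w5"):
    s=pickle.load(open(f"pics/{n}_s.pkl","rb"));c=cam("wrist",s);P=cloud(c,np.load(f"pics/{n}_d.npy")).reshape(-1,3)
    k=(abs(P[:,0]-528)<50)&(abs(P[:,1]-164)<50)
    for lo,hi in ((46,50),(62,74),(74,90)):
        q=P[k&(P[:,2]>lo)&(P[:,2]<hi)]
        if len(q)>20 and n!="w5" or lo==46:print(n,lo,len(q),q.min(0).round(1),q.max(0).round(1),cv2.minAreaRect(q[:,:2].astype(np.float32)))
        if lo==62 and len(q)>20:
            A=np.c_[2*q[:,:2],np.ones(len(q))];x=np.linalg.lstsq(A,(q[:,:2]**2).sum(1),rcond=None)[0];print("circ",x[:2],np.sqrt(x[2]+x[:2]@x[:2]))
E
```

```text
scene handle 103 [536.74137546 -92.30906865 144.03828768] ((539.1268310546875, -96.76632690429688), (19.14109992980957, 36.05841064453125), 17.727649688720703)
w2 46 1035 [490.5 128.9  46. ] [563.8 173.7  50. ] ((527.308349609375, 155.961181640625), (46.96146011352539, 68.20606994628906), 80.64463806152344)
w2 62 462 [511.1 147.2  62. ] [543.9 161.7  74. ] ((526.5154418945312, 153.14599609375), (11.2867431640625, 33.23395538330078), 78.40025329589844)
circ [529.18113535 165.88001971] 17.478849811143046
w2 74 555 [513.9 147.4  74. ] [547.2 169.9  84. ] ((532.5820922851562, 155.7627716064453), (35.32069778442383, 15.424047470092773), 24.02378273010254)
w3 46 686 [490.9 130.8  46. ] [540.8 204.   50. ] ((522.7130737304688, 167.1522216796875), (64.99748992919922, 51.72196960449219), 76.44322967529297)
w3 62 214 [510.8 148.1  62. ] [527.8 168.6  74. ] ((516.990966796875, 156.49807739257812), (6.016026496887207, 26.474502563476562), 40.122554779052734)
circ [528.64431907 166.15069787] 17.194559585485983
w3 74 129 [511.2 150.3  74.1] [522.5 166.9  80.7] ((515.7520141601562, 157.9400634765625), (5.146186828613281, 19.867847442626953), 26.94537925720215)
w5 46 477 [491.4 138.   46. ] [524.3 200.3  49.9] ((500.7885437011719, 165.62197875976562), (31.170438766479492, 62.902793884277344), 17.61989974975586)
circ [529.63519936 167.66780743] 18.31367972493156
```

The wrist views put the stud at about (529,166), and the TCP is already over it. I'll descend gently, about 3–4 mm past contact.

Emit:
apply_moves([
  [[0.02,0.05,-0.4],[0,0,0],10],
  [[0.02,0.05,-0.8],[0,0,0],10],
  [[0.02,0.05,-1.2],[0,0,0],10],
  [[0.02,0.05,-1.6],[0,0,0],10],
  [[0.02,0.05,-1.8],[0,0,0],10],
  [[0.02,0.05,-2.0],[0,0,0],10],
  [[0.02,0.05,-2.15],[0,0,0],10],
  [[0.02,0.05,-2.3],[0,0,0],10],
  [[0.02,0.05,-2.4],[0,0,0],10],
  [[0.02,0.05,-2.4],[0,0,0],10],
])

```text
clock: 9.2
eef_pos: [528.9, 165.1, 223.2]
eef_rot: [3.141, -0.0, 1.878]
wrist_force: [-0.8, -0.6, -0.7]
finger_gap: 24.1
```

```bash
python3 snap.py w6 200 430 170 340; python3 - <<'E'
from h import *
p,d=manip.camera("scene");cv2.imwrite("pics/s6.png",cv2.resize(p[270:350,240:340,::-1],(800,600),interpolation=cv2.INTER_CUBIC))
for i in range(2):
    p,d=manip.camera("top");s=manip.read_state();print(s["wrist_force"],s["eef_pos"])
E
```

```text
9.2 [528.9 165.1 223.2] [ 3.1414e+00 -1.0000e-04  1.8781e+00] [ 0.236  0.315  1.519  0.     1.308 -1.642] [-0.76 -0.58 -0.74] [ 0.014 -0.024 -0.011] 24.051323164622065
[-0.6045904  -0.15155839 -0.06391893] [528.87419582 165.07370646 223.15261878]
[0.40813056 0.48432286 1.05494037] [528.87382275 165.10556609 223.16437079]
```

View pics/s6.png

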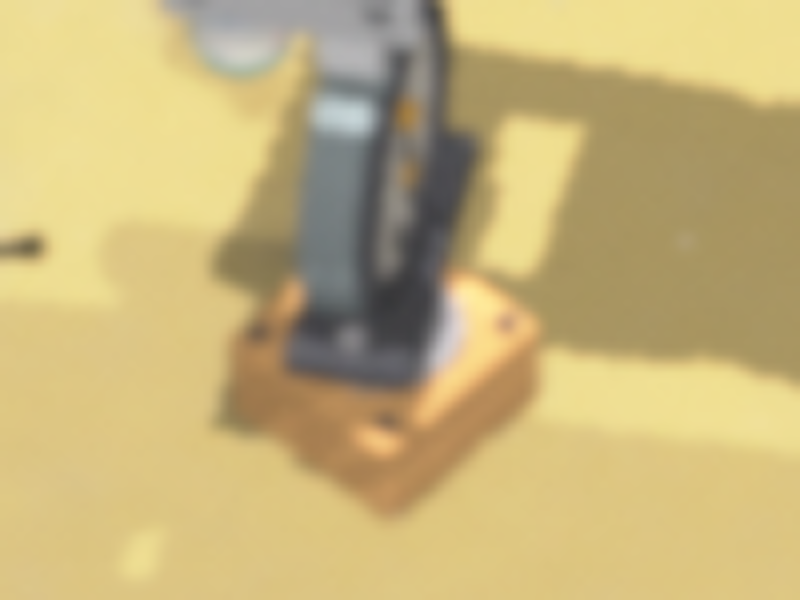

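View pics/w6c.png

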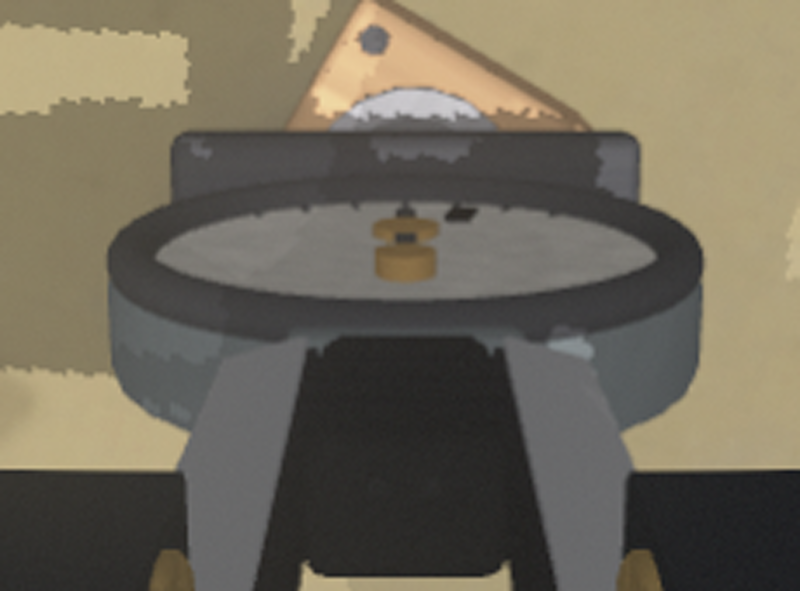

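The foot is on the stud: foot height is about 80 mm, so the stud has sunk about 4 mm, and force is about 3–4 N over the hanging value. The stud's flange centre shows about 2 mm to +y of the foot's centre (crop x 412 against 405). I'll rock to 0.213 rad about the foot's middle and correct 1.5 mm on the way.

Emit:
apply_moves([
  [[-0.14,0.51,-0.01],[-0.034,-0.011,0],10],
  [[-0.3,1.02,-0.04],[-0.068,-0.021,0],10],
  [[-0.44,1.53,-0.08],[-0.101,-0.032,0],10],
  [[-0.59,2.03,-0.14],[-0.135,-0.043,0],10],
  [[-0.73,2.54,-0.22],[-0.169,-0.054,0],10],
  [[-0.88,3.03,-0.32],[-0.203,-0.064,0],10],
  [[-0.88,3.03,-0.32],[-0.203,-0.064,0],10],
  [[-0.88,3.03,-0.32],[-0.203,-0.064,0],10],
  [[-0.88,3.03,-0.32],[-0.203,-0.064,0],10],
  [[-0.88,3.03,-0.32],[-0.203,-0.064,0],10],
])

```text
clock: 10.65
eef_pos: [520.0, 195.5, 219.9]
eef_rot: [-3.141, 0.212, 1.878]
wrist_force: [-1.8, 4.1, -0.1]
finger_gap: 23.7
```

Emit:
apply_moves([
  [[0,0,0],[0,0,0],10],
  [[0,0,0],[0,0,0],10],
  [[0,0,0],[0,0,0],10],
  [[0,0,0],[0,0,0],10],
  [[0,0,0],[0,0,0],10],
  [[0,0,0],[0,0,0],10],
  [[0,0,0],[0,0,0],10],
  [[0,0,0],[0,0,0],10],
  [[0,0,0],[0,0,0],10],
  [[0,0,0],[0,0,0],10],
])

```text
clock: 11.9
eef_pos: [520.0, 195.4, 219.8]
eef_rot: [-3.141, 0.213, 1.878]
wrist_force: [-1.9, 2.4, -0.1]
finger_gap: 23.7
```

```bash
python3 snap.py w7 260 380 190 280; python3 - <<'E'
from h import *
s=manip.read_state();R=Ro.from_euler("xyz",s["eef_rot"]).as_matrix()
print("lean",np.arcsin(-R[:,2]@R[:,0]), "toolx",R[:,0],"z",R[:,2],"foot",s["eef_pos"]+143*R[:,2])
F=[]
for i in range(5):
    manip.camera("scene");F.append(manip.read_state()["wrist_force"])
print(np.mean(F,0))
E
```

```text
11.9 [520.  195.4 219.8] [-3.141   0.2127  1.8782] [ 0.387  0.337  1.511 -0.219  1.318 -1.434] [-1.92  2.36 -0.12] [1.267 0.265 0.009] 23.710060279909044
lean 2.7755575615628914e-17 toolx [-0.29575886  0.93165286 -0.21106786] z [ 0.06334188 -0.20133985 -0.97747126] foot [529.07261363 166.57775113  80.02192698]
[-0.93210803  3.69474954  1.08926192]
```

View pics/w7.png

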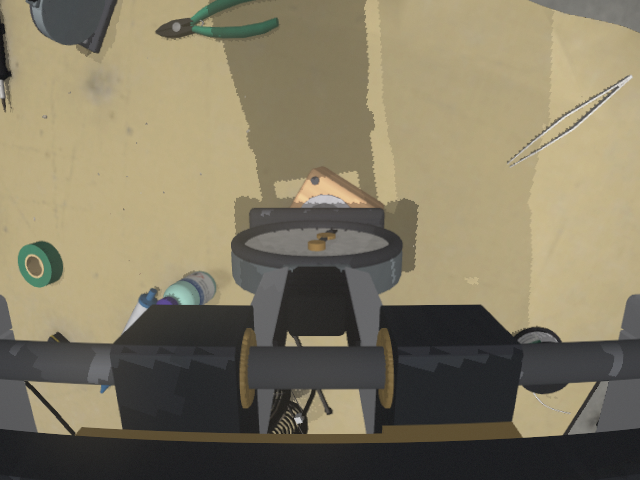

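View pics/w7c.png

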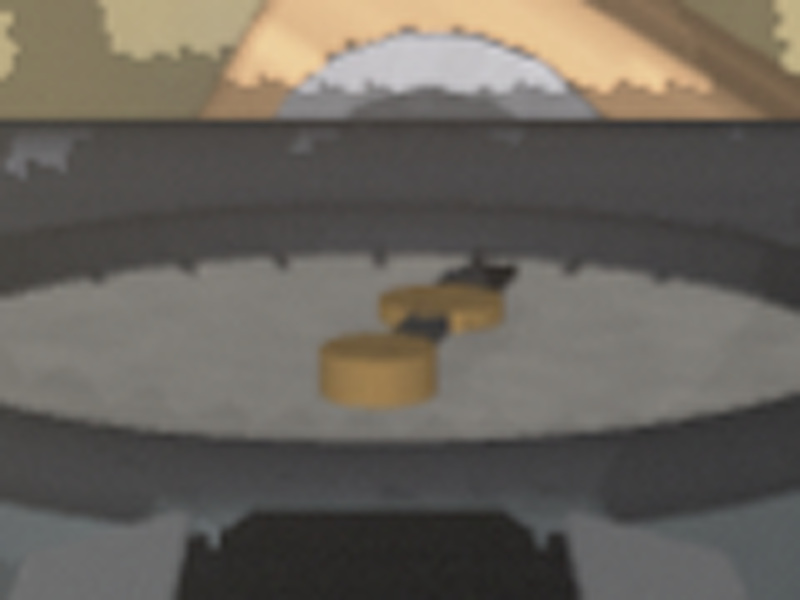

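```bash
python3 - <<'E'
from h import *
import pickle
psi=None
out=[]
for n in("w4","w6","w7"):
    s=pickle.load(open(f"pics/{n}_s.pkl","rb"));c=cam("wrist",s);im=cv2.imread(f"pics/{n}.png")
    R=Ro.from_euler("xyz",s["eef_rot"]).as_matrix();t=s["eef_pos"]
    S=8;yy=np.linspace(45,-45,90*S+1);zz=np.linspace(105,15,90*S+1);Y,Z=np.meshgrid(yy,zz)
    T=np.stack([Y,np.full_like(Y,-5.6),143-Z],-1)
    uv=proj(c,(T.reshape(-1,3)@R.T+t)).reshape(*Y.shape,2).astype(np.float32)
    r=cv2.remap(im,uv[...,0],uv[...,1],cv2.INTER_CUBIC);g=cv2.cvtColor(r,cv2.COLOR_BGR2GRAY)
    out.append(cv2.resize(r[100:],(266,230)))
    cv2.imwrite(f"pics/{n}r.png",cv2.resize(r,(600,600)))
    m=((g<70)&(Z<75)&(abs(Y)<25)&(Z>22)).astype(np.uint8);k,l,st,ce=cv2.connectedComponentsWithStats(m)
    for i in range(1,k):
        if st[i,4]>10*S*S:
            q=l==i;y=Y[q].mean();z=Z[q].mean();print(n,st[i,4]/S**2,y.round(2),z.round(2),np.arctan2(y,80-z).round(3))
    # tick lateral profile
    wm=((g>100)&(Y**2+(Z-60)**2<46**2)).astype(np.uint8);cn=max(cv2.findContours(wm,0,2)[0],key=cv2.contourArea);x,y_,w,h=cv2.boundingRect(cn);print("disc y",45-x/S,45-(x+w)/S,"z",105-y_/S,105-(y_+h)/S)
    h=cv2.cvtColor(r,cv2.COLOR_BGR2HSV);b=(h[...,1]>90)&(h[...,0]<30)&(h[...,0]>8)&(abs(Y)<30)
    k,l,st,ce=cv2.connectedComponentsWithStats(b.astype(np.uint8))
    for i in range(1,k):
        if st[i,4]>10*S*S: print("brass",45-ce[i][0]/S,105-ce[i][1]/S)
cv2.imwrite("pics/cmp.png",np.hstack(out))
E
python3 - <<'E'
import cv2,numpy as np
a=cv2.imread("pics/w6r.png");b=cv2.imread("pics/w7r.png")
cv2.imwrite("pics/cmp2.png",cv2.resize(np.hstack([a[150:],b[150:]]),(800,300)))
E
```

```text
w4 15.953125 -0.11 45.12 -0.003
w4 39.03125 10.84 25.81 0.197
w4 10.359375 -0.1 23.8 -0.002
disc y 44.5 -44.625 z 86.5 14.875
brass -0.11924949630624582 51.762042011790165
w6 20.59375 -0.05 44.98 -0.002
w6 40.515625 10.81 25.86 0.197
w6 11.921875 -0.1 23.96 -0.002
disc y 44.5 -44.625 z 86.375 14.875
brass -0.15793890846240544 62.7048627268497
brass -0.05949002014283167 36.514283098333635
w7 28.15625 4.63 46.81 0.139
w7 39.640625 10.91 25.14 0.196
disc y 44.375 -44.5 z 86.25 14.875
brass 0.03526742301458796 62.834051863857376
brass 6.7169447155914455 37.10690833259385
```

View pics/cmp2.png

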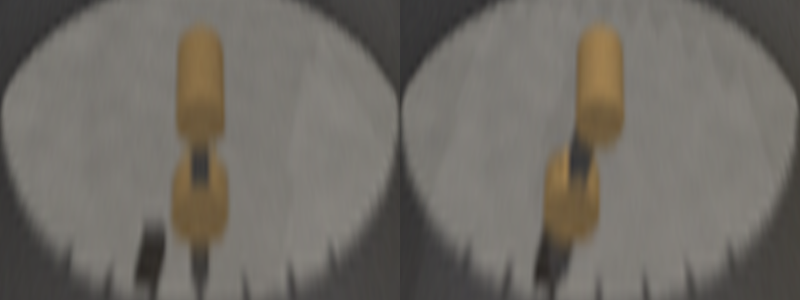

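```bash
python3 - <<'E'
import cv2,numpy as np
o=[]
for n in("w6","w7"):
    im=cv2.imread(f"pics/{n}.png")[224:254,304:344]
    o.append(cv2.resize(im,(800,290),interpolation=cv2.INTER_NEAREST))
cv2.imwrite("pics/z7.png",np.vstack(o))
E
```

```text
(no output)
```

View pics/z7.png

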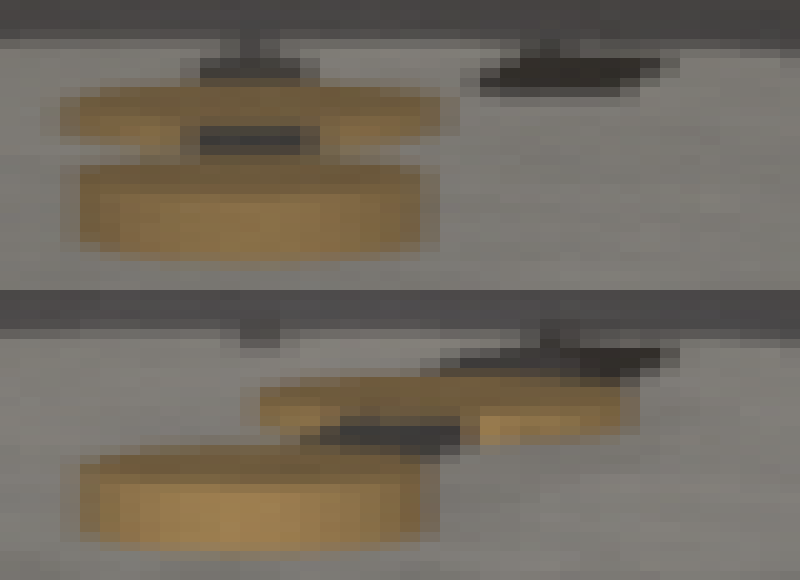

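The rectified dial estimates of the mark spread over 0.205–0.222, with a mean of about 0.215. The gauge leans 0.213, and the pointer's tip meets the bar's inner end in the zoom (tip x≈540, bar's inner end ≈557 at 20x, under 1 px apart). One last check for rest and bystanders.

```bash
python3 snap.py w8; python3 - <<'E'
from h import *
a=cv2.imread("pics/w7.png").astype(int);b=cv2.imread("pics/w8.png").astype(int)
print("dial diff",abs(a-b)[215:260,245:390].mean(),abs(a-b)[215:260,245:390].max())
p,d=manip.camera("top");t0=cv2.imread("pics/top0.png");p=p[:,:,::-1]
cv2.imwrite("pics/top8.png",p)
s=manip.read_state();print(s["clock"],s["eef_pos"],s["wrist_force"])
E
```

```text
12.2 [520.  195.4 219.8] [-3.1411  0.2126  1.8782] [ 0.387  0.337  1.511 -0.219  1.318 -1.434] [-1.12  3.88  0.94] [ 1.276  0.239 -0.035] 24.081833063677365
dial diff 0.8397445721583653 10
12.3 [520.00917513 195.38294679 219.83021492] [-1.18674111  4.50486181 -0.03293452]
```

View pics/top8.png

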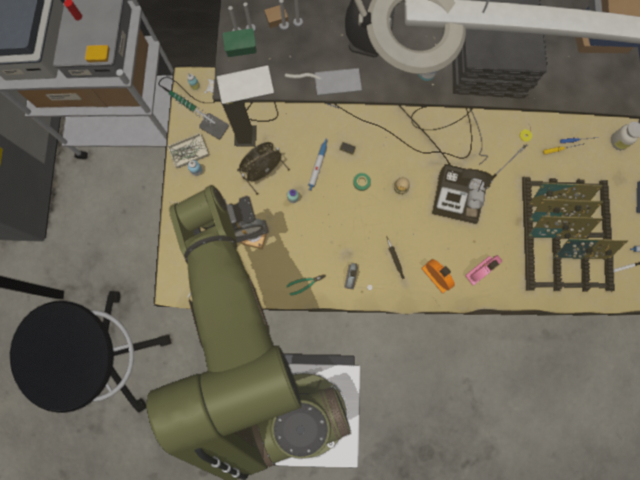

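The dial view is unchanged, so the pointer is at rest. The other things stand where they were; in the top view the arm covers only the spool, and the wrist view shows that still standing. Handing in.

```bash
python3 -c "
from cell import manip
print(manip.sign_off())"
```

```text
the job is handed in; nothing more can be done
None
```

I gripped the larger grey gauge by its handle, set the middle of its foot on the stud and pressed it down. I then rocked it 0.213 rad to its left and handed it in still held there, at about 12.3 s.

**Pointer on the mark:** The mark measured 0.205–0.222 rad in different pictures (mean about 0.215), and the pointer's tip meets its inner end to within 1 pixel. The dial looked the same in pictures 0.3 s apart, so the pointer is at rest.

**Stud:** The height of the foot says the stud has sunk about 4–4.5 mm. The force readings, which are noisy by about 1 N, suggest nearer 3 mm. Both are clear of bottoming at 12 mm.

**Checks that disagreed or were left open:**
- The scene camera's depth put the stud 6–8 mm further left than the other views. I went with the wrist camera, which agrees with the top camera to about 2 mm.
- An unexplained sideways force of about 4 N (perhaps friction on the dome) stayed on after rocking. The gauge did not shift in the grip.
- The foot's position on the stud from front to back was not checked in a picture after the foot touched down.

**Other things on the bench:** They look undisturbed. The arm hid the spool in the last top view, and I judged it only from the wrist view.

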